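Bring the jar slide up to its mark with the backlash taken out

ROBOT

A 7-joint arm with a two-finger parallel gripper is mounted at the origin on the work surface. World frame = base frame: x ahead of the robot, y to its left, z up, the work surface at z = 0. Lengths are in m, angles in degrees, forces in N, time in s.
With the tool pointing down it reaches from about 0.425 to 0.875 m from the base axis. Payload 8.4 kg.
Tool frame: the origin (TCP) lies at the very end of the fingers, on their centre line; the grasp point (between the pads) lies 19 mm behind it; z points along the fingers, y is the line along which they close (so a half turn about z gives the same grasp; the last joint's range is limited). The gripper opens to 85 mm and grips with 20 to 120 N. Pads are 22 mm wide; open, the fingers measure 114 mm over their backs; the gripper's body (76 mm by 85 mm) begins 54 mm behind the grasp point. The pads swing forward as they close: fully open they stand 13 mm farther back than shut.
Start: joints at [-73.064, 19.091, 2.286, 83.961, -0.768, 76.965, -3.352], TCP at [0.25, 0.6, 0.231] pointing down, gripper open.
Joint ranges: [-147.57, 147.57], [-21.85, 119.76], [-74.77, 79.35], [14.55, 137.4], [-85.83, 265.84], [4.83, 119.75], [-152.11, 152.11]. Speed limits (degrees/s): [127.2, 127.2, 159.86, 159.86, 180, 180, 180].

INTERFACE

Orientations are given as a 3x3 rotation matrix whose columns are the frame's x, y, z axes.
In Python, from cell import sense, vision, sign_off gives the robot as it stands.
- The arm moves only by the tool drive_tool, never from a script. Its arguments are lists of equal length, an entry for each row: "angular": the turn, a rotation vector about the tool's x, y, z in rad, a list of three; "linear": the shift along the tool's x, y, z in mm, a list of three; "gripper": the finger opening in mm, from 0 to 85.4. In form: {"angular": [[rx, ry, rz], ...], "linear": [[dx, dy, dz], ...], "gripper": [gripper, ...]}. A call has exactly 10 rows; each row is the pose to reach, as a shift and turn from the pose commanded when the call began, along the tool's axes at that moment; what a row does not reach only later rows make up. A row lasts 1/10 s, in which the tool goes at most 50 mm and 8.59 degrees, less where a joint would pass 70% of its speed; a pose out of reach is approached as far as the arm can. A call with a gripper value outside its range is refused whole. The fingers move at their own pace and stop on an object; "squeeze" is the grip in N (left out, the last holds). Time passes only in rows, so rows that repeat a pose let the fingers close, or fill a call up. It gives the time, the measured TCP pose, the force, the opening and the grip force at its end, in the units of the state.
- sense(): the state, without advancing time (a new reading comes with each control period).
- vision.get_image(name): name is "scene" or "top" or "wrist"; returns a dict with "image" (480x640x3 uint8, blue, green, red), "camera_matrix" (3x3 intrinsics, pixels), "cam_to_world" (4x4, takes a point from camera to world coordinates). Camera axes: x right, y up, looking along -z (the intrinsics and any distortion apply to the point x, -y, -z); pixel columns grow to the right and rows downward; lengths in m; the calibration is good to about 2 mm. A picture is of the moment at which its call begins. There is no depth.
- sign_off(): hands the job in; it is judged then, once.
The state is a dict: "t": time; "q": joint angles; "joint_velocities": joint speeds; "joint_torque": joint torques, N m; "ee_pos": TCP position; "orientation": TCP orientation; "contact_force": force on the tool from outside, world axes, zero at the start; "moment": the same for the moment, N m; "grip_width": opening from 0.0 (shut) to 1.0 (fully open); "grip_force": force on a finger pad.
Only numpy, scipy, OpenCV 4.12 (cv2) and the standard library are available. Lean on these libraries where they do the work, as an engineer would, in place of code of your own. Each camera call takes 0.05 s, during which the arm holds its last target. There are 200 camera calls.

TASK

On the screw slide that carries the amber jar, use only its black knob, turned clockwise, to wind the carriage back past its red mark by at least a centimetre, then turn the knob anticlockwise so that the green pointer comes up to the red mark moving away from the knob and the screw's play is taken up. Let go of the knob there; do not touch the carriage or jar, do not shift the red mark, and leave the other slide's knob as it is.

Things in the scene. Friction and masses are not known exactly. Their poses are not given: they have to be found in the camera images.
- amber_grip (a point): Black knob of the amber-jar slide: upright bar grip 14 mm thick (x), 56 long (y), 34 high on a 60 mm disc. Point on the turning axis at z 0.106; bar top z 0.118, disc top z 0.084. Frame turns with the knob; z up. At the start x points along the slide away from the knob. Range from the start: 2.0 rad clockwise (seen from above), 0.6 anticlockwise; needs 0.3 N m, stays where left. One grasp does.
- amber_carriage: Plate 100 x 86 mm with an amber jar (black cap, top z 0.125), centre 220 mm from the knob axis at the start. Origin: tip of its green pointer (4 mm wide) over the side scale, z 0.044. x: along the slide, away from the knob; z up. Anticlockwise knob moves it +x, clockwise -x, 30 mm per rad, once the play is taken up. Starts 12 to 20 mm beyond (+x of) the red mark.
- amber_mark: Red index mark on the aluminium scale (ticks every 10 mm) beside the pointer; 12 mm wide with a 4 mm wide tip. Origin at the tip, 4 mm to the side of the pointer tip's line of travel, z 0.044; axes as the carriage's. The pointer is on the mark when the two are level along x (within 6 mm).
- amber_play (a joint): Brass nut block in the gap between the carriage's two steel ears, on the side away from the scale, in m: +0.0075 = against the ear farther from the knob (taken up for moving away: wanted at the end), -0.0075 = against the nearer ear, 0 = middle (start). So the first 0.25 rad of knob moves nothing, and after each reversal the first 0.5 rad (15 mm) moves nothing.
- white_knob (a joint): Knob of the other slide, of the same make but carrying a white jar with a blue cap: angle in rad, 0 at the start. Not to be turned.

How it is judged:
By the outcome, as a careful person would: the job done as asked, in the order asked, and still so for the second after the job is handed in, with the robot touching nothing.
It also fails if it takes over 35 s, if anything falls off the work surface, if the arm or the gripper's body presses on something with over 40 N, if the wrist force passes 120 N, or if a joint passes its speed limit or range.

## Working session

There is one attempt and no reset: what is moved stays moved. The work goes in short steps, Python scripts to look and compute and a tool call to move; the robot and the scene stay as the last step left them, time stands still between calls to the robot, and variables do not carry over. Pictures are saved under pics/ and viewed, at most 10 in all, crops included, and the job is handed in when it is done.

Besides the shell and the picture viewer there is one more tool, called after "Emit:" by a JSON object that holds its "op" and its "data". drive_tool: Moves the arm, as the interface text tells. Its arguments: {"type":"object","properties":{"angular":{"type":"array"},"linear":{"type":"array"},"gripper":{"type":"array"},"squeeze":{"type":"number"}},"required":["angular","linear","gripper"]}

```bash
mkdir -p pics; cat > h.py <<'E'
import numpy as np, cv2
from cell import sense, vision, sign_off
def snap(n,f):
    d=vision.get_image(n); cv2.imwrite('pics/'+f,d['image']); np.savez('pics/'+f+'.npz',K=d['camera_matrix'],T=d['cam_to_world']); return d
def px2w(f,u,v,z):
    d=np.load('pics/'+f+'.npz');K,T=d['K'],d['T']
    r=np.linalg.inv(K)@[u,v,1]; r=T[:3,:3]@(r*[1,-1,-1]); o=T[:3,3]
    return o+r*(z-o[2])/r[2]
def w2px(f,p):
    d=np.load('pics/'+f+'.npz');K,T=d['K'],d['T']
    c=T[:3,:3].T@(np.array(p)-T[:3,3])*[1,-1,-1]; c=K@c; return c[:2]/c[2]
E
python3 -c "
from h import *
snap('top','top0.png');snap('scene','scene0.png');s=sense();print(s['t'],s['ee_pos'],s['orientation'])"
```

```text
0.1 [0.24984113 0.59962947 0.23051926] [[-9.23071755e-01  3.84627469e-01 -4.94543090e-04]
 [ 3.84627781e-01  9.23070763e-01 -1.35485105e-03]
 [-6.46146612e-05 -1.44083975e-03 -9.99998960e-01]]
```

View pics/top0.png

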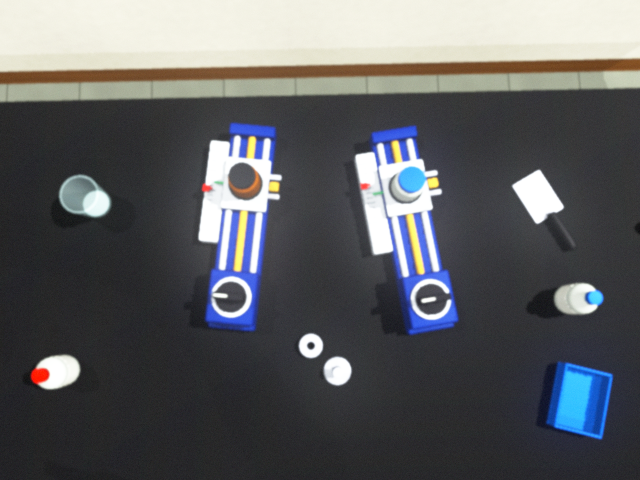

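View pics/scene0.png

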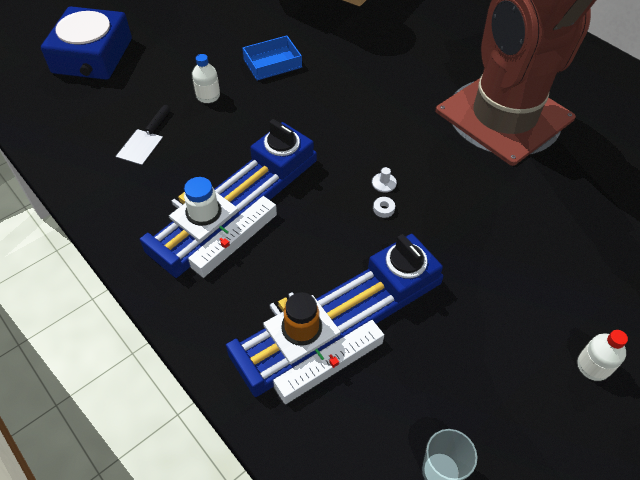

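The top view shows the amber slide at left, with its knob at about (231,297), pointer at (218,184) and red mark at (208,188). The white slide's knob is at about (431,299). I'll zoom in on the amber slide.

```bash
python3 -c "
from h import *
im=cv2.imread('pics/top0.png')
a=cv2.resize(im[255:345,190:280],None,fx=6,fy=6,interpolation=2)[:540,:400]
b=cv2.resize(im[155:245,195:285],None,fx=6,fy=6,interpolation=2)[:540,:400]
a=cv2.convertScaleAbs(a,alpha=1.5,beta=20)
cv2.imwrite('pics/c0.png',np.hstack([a,b]))
f='top0.png'
for n,u,v,z in [('disc',231,297,.084),('carr end',252,130,.03),('jar',244,177,.125),('ptr',218,184,.044),('mark',208,188,.044),('wknob',431,299,.084)]: print(n,px2w(f,u,v,z).round(4))
"
```

```text
disc [0.5052 0.1629 0.084 ]
carr end [0.8398 0.1254 0.03  ]
jar [0.7191 0.1324 0.125 ]
ptr [0.7271 0.1918 0.044 ]
mark [0.7196 0.2113 0.044 ]
wknob [ 0.4917 -0.2036  0.084 ]
```

View pics/c0.png

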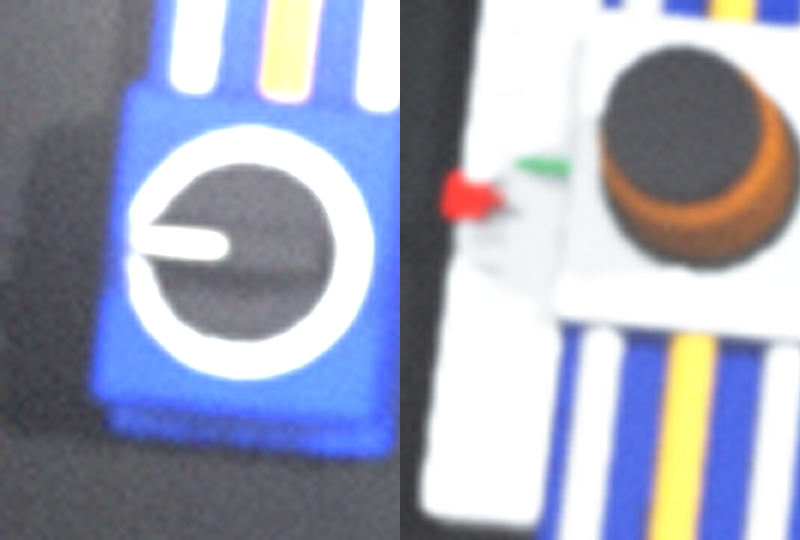

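Emit:
{"op": "drive_tool", "data": {"angular": [[0,0,0.14],[0,0,0.28],[0,0,0.42],[0,0,0.56],[0,0,0.7],[0,0,0.84],[0,0,0.98],[0,0,1.12],[0,0,1.2],[0,0,1.288]], "linear": [[-30,-23,0],[-70,-53,0],[-110,-83,0],[-150,-113,0],[-190,-144,0],[-230,-174,0],[-270,-204,0],[-310,-234,0],[-350,-265,0],[-404,-306,10]], "gripper": [85,85,85,85,85,85,85,85,85,85], "squeeze": 60}}

```text
t: 1.1
ee_pos: [0.4964, 0.1772, 0.2248]
orientation: [[0.115, 0.993, 0.001], [0.993, -0.115, 0.001], [0.001, 0.001, -1.0]]
contact_force: [2.0, 0.1, -1.1]
grip_width: 0.993
grip_force: 0.0
```

```bash
python3 -c "
from h import *
snap('wrist','w1.png');s=sense();print(s['t'],s['ee_pos'],s['orientation'].round(3) if hasattr(s['orientation'],'round') else s['orientation'],s['q'])
f='top0.png'
print(px2w(f,231.8,297,.08))
a=px2w(f,237.5,271.7,.04);b=px2w(f,250.3,156.7,.04);print(np.degrees(np.arctan2(*(b-a)[[1,0]])))
p=px2w(f,214.5,182,.044);m=px2w(f,212,188.3,.044);d=(b-a)/np.linalg.norm(b-a);print(p,m,(p-m)@d)
"
```

```text
1.15 [0.49962947 0.16805624 0.22352204] [[ 0.13   0.992  0.002]
 [ 0.992 -0.13  -0.003]
 [-0.003  0.002 -1.   ]] [-49.19201367   4.65807258  27.33147414 102.83548375  -2.02532126
  73.00837256 -28.81664067]
[0.50531728 0.16193885 0.08      ]
-6.860790490956064
[0.73127634 0.19861192 0.044     ] [0.71880938 0.20352027 0.044     ] 0.012964021307176726
```

View pics/w1.png

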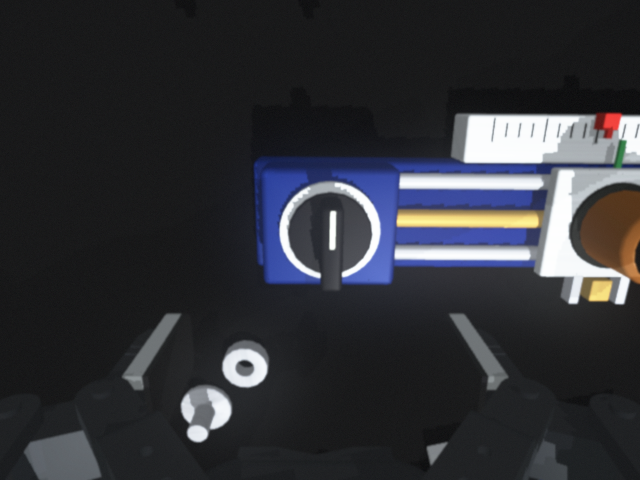

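The wrist view shows the amber knob's ring centred at (330,230), with the bar vertical in the image (white line x≈333). The red mark tip is at about (609,136) and the pointer tip at (621,141). The nut is between its ears at (597,290).

```bash
python3 -c "
from h import *
f='w1.png'
print('ring',px2w(f,330,230,.082),'line',px2w(f,333,212,.118),px2w(f,332,248,.118))
p=px2w(f,621,141,.044);m=px2w(f,609,136,.044);print(p,m)
a=px2w(f,400,218,.04);b=px2w(f,540,218,.04);d=(b-a)/np.linalg.norm(b-a);print(np.degrees(np.arctan2(d[1],d[0])),(p-m)@d)
s=sense();R=np.array(s['orientation']);print(s['ee_pos'],R)
"
```

```text
ring [0.50550087 0.16839408 0.082     ] line [0.50836881 0.19027174 0.118     ] [0.50539408 0.16740997 0.118     ]
[0.72875601 0.20093947 0.044     ] [0.71951644 0.20567659 0.044     ]
-6.6141147626782635 0.009723706939874654
[0.49962947 0.16805624 0.22352204] [[ 0.13000979  0.99151121  0.00172716]
 [ 0.99150871 -0.13000413 -0.00306675]
 [-0.00281618  0.0021112  -0.99999381]]
```

Emit:
{"op": "drive_tool", "data": {"angular": [[0,0,0],[0,0,0],[0,0,0],[0,0,0],[0,0,0],[0,0,0],[0,0,0],[0,0,0],[0,0,0],[0,0,0]], "linear": [[0,0,10],[0,0,20],[0,0,30],[0,0,40],[0,0,40],[0,0,40],[0,0,40],[0,0,40],[0,0,40],[0,0,40]], "gripper": [85,85,85,85,85,85,85,85,85,85]}}

```text
t: 2.15
ee_pos: [0.4955, 0.179, 0.1844]
orientation: [[0.112, 0.994, 0.0], [0.994, -0.112, 0.0], [0.0, 0.0, -1.0]]
contact_force: [-0.5, -0.5, 0.3]
grip_width: 0.997
grip_force: 0.0
```

```bash
python3 -c "
from h import *
f='w2.png';d=snap('wrist',f)
c=d['image'][:320,150:500]; cv2.imwrite('pics/c2.png',cv2.resize(d['image'][60:340,240:640],None,fx=2,fy=2))
m=(c.min(2)>150).astype(np.uint8)
for k in cv2.findContours(m,cv2.RETR_EXTERNAL,cv2.CHAIN_APPROX_NONE)[0]:
  if len(k)>40: e=cv2.fitEllipse(cv2.convexHull(k));u,v=e[0][0]+150,e[0][1];print(e,u,v,px2w(f,u,v,.082))
s=sense();print(s['ee_pos'],s['orientation'],s['contact_force'])
"
```

```text
((305.1598205566406, 273.9019470214844), (19.729848861694336, 110.23487854003906), 89.75442504882812) 455.1598205566406 273.9019470214844 [0.57903232 0.1452365  0.082     ]
((187.39773559570312, 257.2393493652344), (7.917285442352295, 59.470951080322266), 1.4918752908706665) 337.3977355957031 257.2393493652344 [0.50717826 0.16442527 0.082     ]
((183.510498046875, 251.07493591308594), (108.73568725585938, 115.5567626953125), 84.19636535644531) 333.510498046875 251.07493591308594 [0.50519724 0.16869282 0.082     ]
((310.338134765625, 194.4123992919922), (18.396530151367188, 118.65923309326172), 90.4343032836914) 460.338134765625 194.4123992919922 [0.58268658 0.19548445 0.082     ]
((343.5758056640625, 150.78811645507812), (17.086519241333008, 68.0760498046875), 3.6754419803619385) 493.5758056640625 150.78811645507812 [0.60171273 0.21875126 0.082     ]
[0.49546915 0.17900509 0.18430097] [[ 1.11884481e-01  9.93721206e-01  1.68589005e-04]
 [ 9.93721205e-01 -1.11884507e-01  1.56547853e-04]
 [ 1.74427419e-04  1.50015194e-04 -9.99999974e-01]] [ 0.38710132 -0.23871889 -0.78025753]
```

View pics/c2.png

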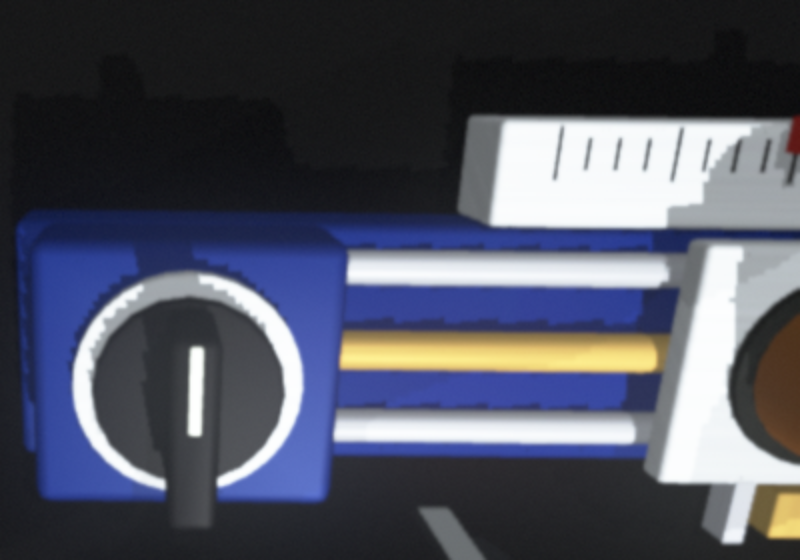

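The crop shows the bar aligned with the tool, and the pale line on its +y half ends at full-image pixel (337.5,278). The black disc is centred at about (334,256).

```bash
python3 -c "
from h import *
f='w2.png'
print('line in',px2w(f,337.5,278,.118),'out',px2w(f,338.5,233,.118),'barend',px2w(f,335,323,.118),'disc',px2w(f,334,256,.084),px2w(f,333.5,251,.07))
f='top0.png';print(px2w(f,227.5,295.8,.118),px2w(f,212,294.6,.118),px2w(f,231.8,297,.07))
"
```

```text
line in [0.50557014 0.16612005 0.118     ] out [0.50848217 0.19104284 0.118     ] barend [0.50162602 0.13950345 0.118     ] disc [0.50516698 0.16620382 0.084     ] [0.50527655 0.16447442 0.07      ]
[0.50617915 0.16459048 0.118     ] [0.50902497 0.19193518 0.118     ] [0.50570012 0.1632344  0.07      ]
```

Emit:
{"op": "drive_tool", "data": {"angular": [[0,0,0],[0,0,0],[0,0,0],[0,0,0],[0,0,0],[0,0,0],[0,0,0],[0,0,0],[0,0,0],[0,0,0]], "linear": [[-6,5,10],[-12.5,11.3,20],[-12.5,11.3,35],[-12.5,11.3,50],[-12.5,11.3,65],[-12.5,11.3,80],[-12.5,11.3,90],[-12.5,11.3,94],[-12.5,11.3,94],[-12.5,11.3,94]], "gripper": [85,85,80,70,60,60,60,60,60,60]}}

```text
t: 3.2
ee_pos: [0.5056, 0.1652, 0.0906]
orientation: [[0.112, 0.994, 0.001], [0.994, -0.112, 0.0], [0.0, 0.001, -1.0]]
contact_force: [0.4, 0.1, 0.5]
grip_width: 0.705
grip_force: 0.0
```

Emit:
{"op": "drive_tool", "data": {"angular": [[0,0,0],[0,0,0],[0,0,0],[0,0,0],[0,0,0],[0,0,0],[0,0,0],[0,0,0],[0,0,0],[0,0,0]], "linear": [[0,0,0],[0,0,0],[0,0,0],[0,0,0],[0,0,0],[0,0,0],[0,0,0],[0,0,0],[0,0,0],[0,0,0]], "gripper": [40,25,5,5,5,5,5,5,5,5], "squeeze": 50}}

```text
t: 4.2
ee_pos: [0.5058, 0.1654, 0.0906]
orientation: [[0.112, 0.994, 0.001], [0.994, -0.112, 0.0], [0.0, 0.001, -1.0]]
contact_force: [1.7, 0.0, 5.4]
grip_width: 0.155
grip_force: 50.7
```

Emit:
{"op": "drive_tool", "data": {"angular": [[0,0,0.05],[0,0,0.13],[0,0,0.21],[0,0,0.29],[0,0,0.37],[0,0,0.45],[0,0,0.53],[0,0,0.6],[0,0,0.66],[0,0,0.7]], "linear": [[0,0,0],[0,0,0],[0,0,0],[0,0,0],[0,0,0],[0,0,0],[0,0,0],[0,0,0],[0,0,0],[0,0,0]], "gripper": [5,5,5,5,5,5,5,5,5,5], "squeeze": 60}}

```text
t: 5.2
ee_pos: [0.5061, 0.1653, 0.0906]
orientation: [[0.727, 0.686, 0.002], [0.686, -0.727, 0.0], [0.001, 0.001, -1.0]]
contact_force: [3.8, -0.6, 4.5]
grip_width: 0.155
grip_force: 59.5
```

Emit:
{"op": "drive_tool", "data": {"angular": [[0,0,0.08],[0,0,0.16],[0,0,0.24],[0,0,0.32],[0,0,0.4],[0,0,0.48],[0,0,0.56],[0,0,0.64],[0,0,0.7],[0,0,0.7]], "linear": [[0,0,0],[0,0,0],[0,0,0],[0,0,0],[0,0,0],[0,0,0],[0,0,0],[0,0,0],[0,0,0],[0,0,0]], "gripper": [5,5,5,5,5,5,5,5,5,5]}}

```text
t: 6.2
ee_pos: [0.5062, 0.165, 0.0907]
orientation: [[0.998, 0.057, 0.002], [0.057, -0.998, -0.0], [0.002, 0.0, -1.0]]
contact_force: [3.7, -1.8, 5.0]
grip_width: 0.153
grip_force: 59.8
```

```bash
python3 -c "
from h import *
d=snap('top','t3.png')
cv2.imwrite('pics/c3.png',np.hstack([cv2.resize(d['image'][160:250,195:285],None,fx=6,fy=6,interpolation=2)[:,:400],cv2.resize(d['image'][255:345,190:280],None,fx=6,fy=6,interpolation=2)[:,:400]]))
s=sense();print(s['ee_pos'],s['orientation'],s['contact_force'],s['moment'],s['q'],s['grip_width'])
"
```

```text
[0.50626552 0.1650537  0.09067588] [[ 9.98303257e-01  5.81967944e-02  1.93370476e-03]
 [ 5.81968643e-02 -9.98305126e-01  2.01593677e-05]
 [ 1.93160058e-03  9.24103910e-05 -9.99998130e-01]] [ 4.01344186 -0.45372126  4.24394289] [-0.39561677 -0.78094407 -0.08042451] [-56.87429481  14.44869006  38.82992458 111.37012391 -10.63375248
  57.6242021  -99.87984609] 0.15135602898464529
```

View pics/c3.png

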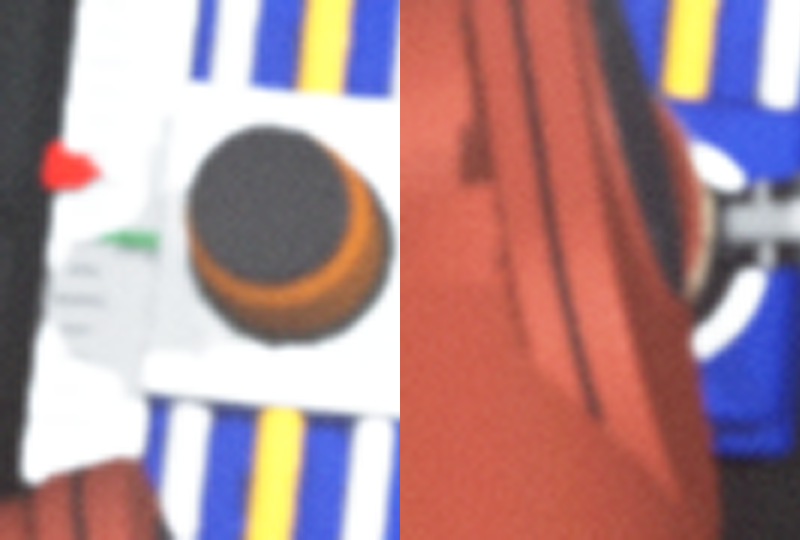

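The pointer tip at crop (103,238) is now about 22 mm on the knob side of the mark tip at (100,172). Next I wind it back anticlockwise, stopping short of the mark.

Emit:
{"op": "drive_tool", "data": {"angular": [[0,0,-0.05],[0,0,-0.13],[0,0,-0.21],[0,0,-0.29],[0,0,-0.37],[0,0,-0.45],[0,0,-0.53],[0,0,-0.6],[0,0,-0.66],[0,0,-0.7]], "linear": [[0,0,0],[0,0,0],[0,0,0],[0,0,0],[0,0,0],[0,0,0],[0,0,0],[0,0,0],[0,0,0],[0,0,0]], "gripper": [5,5,5,5,5,5,5,5,5,5]}}

```text
t: 7.25
ee_pos: [0.5061, 0.1653, 0.0907]
orientation: [[0.724, 0.69, 0.002], [0.69, -0.724, 0.001], [0.002, 0.001, -1.0]]
contact_force: [3.6, -1.7, 4.6]
grip_width: 0.155
grip_force: 59.7
```

Emit:
{"op": "drive_tool", "data": {"angular": [[0,0,-0.06],[0,0,-0.12],[0,0,-0.18],[0,0,-0.24],[0,0,-0.3],[0,0,-0.35],[0,0,-0.38],[0,0,-0.38],[0,0,-0.38],[0,0,-0.38]], "linear": [[0,0,0],[0,0,0],[0,0,0],[0,0,0],[0,0,0],[0,0,0],[0,0,0],[0,0,0],[0,0,0],[0,0,0]], "gripper": [5,5,5,5,5,5,5,5,5,5]}}

```text
t: 8.25
ee_pos: [0.506, 0.1653, 0.0907]
orientation: [[0.418, 0.908, 0.001], [0.908, -0.418, 0.0], [0.001, 0.001, -1.0]]
contact_force: [3.6, -0.8, 5.8]
grip_width: 0.15
grip_force: 59.7
```

```bash
cat > meas.py <<'E'
from h import *
import sys
def blob(f,roi=(slice(150,220),slice(195,232))):
    im=cv2.imread('pics/'+f)[roi].astype(float); B,G,R=im[...,0],im[...,1],im[...,2]
    out=[]
    for w in (R-np.maximum(B,G),G-np.maximum(B,R)):
        w=np.where(w>25,w,0); y,x=np.mgrid[:w.shape[0],:w.shape[1]]
        out.append(px2w(f,(w*x).sum()/w.sum()+195,(w*y).sum()/w.sum()+150,.044))
    e=np.array([np.cos(np.radians(6.6)),-np.sin(np.radians(6.6)),0])
    return (out[1]-out[0])@e*1000
for f in sys.argv[1:]: print(f,blob(f))
E
python3 -c "
from h import *
d=snap('top','t4.png');w=snap('wrist','w4.png')['image']
cv2.imwrite('pics/c4.png',np.hstack([cv2.resize(d['image'][160:250,195:285],None,fx=5,fy=5,interpolation=2)[:,:330],cv2.resize(w,(469,352))[:, :] if 0 else cv2.copyMakeBorder(cv2.resize(w,(469,352)),0,98,0,0,0)]))
s=sense();print(s['ee_pos'],s['orientation'],s['contact_force'],s['grip_width'])
"; python3 meas.py top0.png t3.png t4.png
```

```text
[0.50597162 0.16537661 0.09066574] [[ 4.18386520e-01  9.08267979e-01  1.41351014e-03]
 [ 9.08268515e-01 -4.18387488e-01  4.63652491e-04]
 [ 1.01251567e-03  1.08986080e-03 -9.99998894e-01]] [ 1.72294574 -0.68264041  5.44891378] 0.15491834841229296
top0.png 12.224653281863803
t3.png -18.032422816106564
t4.png -2.7404758490556675
```

View pics/c4.png

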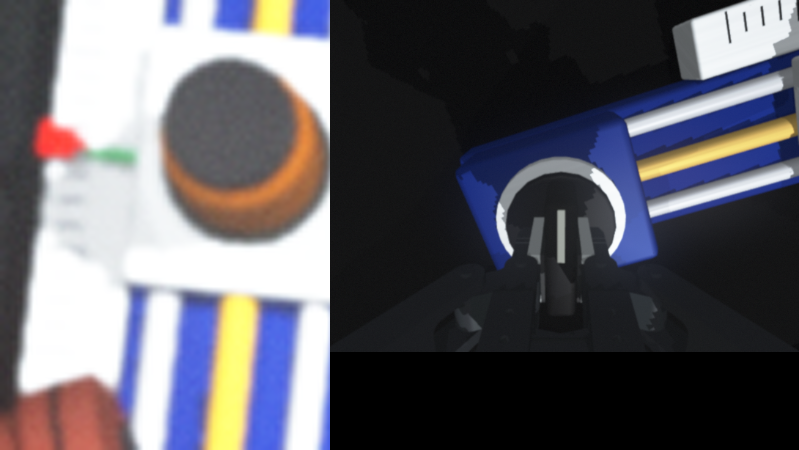

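The red blob may pick up the orange jar, so I'm restricting that ROI.

```bash
sed -i 's/slice(195,232)/slice(195,222)/; s/w=np.where(w>25,w,0); y,x/w=np.where(w>25,w,0); y,x/' meas.py
sed -i 's/        out.append/        print(np.c_[np.nonzero(w.sum(1))[0]+150].ravel()[[0,-1]],np.nonzero(w.sum(0))[0][[0,-1]]+195,end=" ")\n        out.append/' meas.py; python3 meas.py top0.png t3.png t4.png
```

```text
[183 191] [201 212] [181 183] [215 221] top0.png 12.958021028872341
[183 191] [201 211] [199 200] [213 220] t3.png -21.29785568246492
[183 191] [201 212] [190 191] [213 221] t4.png -3.471206518723149
```

Emit:
{"op": "drive_tool", "data": {"angular": [[0,0,-0.03],[0,0,-0.06],[0,0,-0.09],[0,0,-0.12],[0,0,-0.12],[0,0,-0.12],[0,0,-0.12],[0,0,-0.12],[0,0,-0.12],[0,0,-0.12]], "linear": [[0,0,0],[0,0,0],[0,0,0],[0,0,0],[0,0,0],[0,0,0],[0,0,0],[0,0,0],[0,0,0],[0,0,0]], "gripper": [5,5,5,5,5,5,5,5,5,5]}}

```text
t: 9.35
ee_pos: [0.5059, 0.1654, 0.0907]
orientation: [[0.307, 0.952, 0.001], [0.952, -0.307, 0.0], [0.001, 0.001, -1.0]]
contact_force: [1.8, -1.7, 4.5]
grip_width: 0.153
grip_force: 59.8
```

```bash
python3 -c "
from h import *
snap('top','t5.png')"; python3 meas.py t5.png
```

```text
[183 191] [201 212] [188 190] [213 221] t5.png -0.014976019570086837
```

On the mark. Now I open the fingers a little and go straight up.

Emit:
{"op": "drive_tool", "data": {"angular": [[0,0,0],[0,0,0],[0,0,0],[0,0,0],[0,0,0],[0,0,0],[0,0,0],[0,0,0],[0,0,0],[0,0,0]], "linear": [[0,0,0],[0,0,0],[0,0,0],[0,0,0],[0,0,0],[0,0,0],[0,0,0],[0,0,0],[0,0,0],[0,0,0]], "gripper": [20,30,40,50,50,50,50,50,50,50]}}

```text
t: 10.4
ee_pos: [0.5053, 0.1653, 0.0902]
orientation: [[0.307, 0.952, 0.0], [0.952, -0.307, -0.0], [-0.0, 0.0, -1.0]]
contact_force: [0.1, -0.6, -0.5]
grip_width: 0.586
grip_force: 0.0
```

Emit:
{"op": "drive_tool", "data": {"angular": [[0,0,0],[0,0,0],[0,0,0],[0,0,0],[0,0,0],[0,0,0],[0,0,0],[0,0,0],[0,0,0],[0,0,0]], "linear": [[0,0,-10],[0,0,-25],[0,0,-40],[0,0,-60],[0,0,-80],[0,0,-100],[0,0,-110],[0,0,-110],[0,0,-110],[0,0,-110]], "gripper": [50,50,50,50,50,50,50,50,50,50]}}

```text
t: 11.4
ee_pos: [0.5047, 0.1651, 0.1991]
orientation: [[0.307, 0.952, -0.001], [0.952, -0.307, -0.001], [-0.001, -0.001, -1.0]]
contact_force: [-0.0, -0.2, -0.9]
grip_width: 0.588
grip_force: 0.0
```

```bash
python3 -c "
from h import *
d=snap('top','t6.png');w=snap('wrist','w6.png')['image']
cv2.imwrite('pics/c6.png',np.hstack([cv2.resize(d['image'][160:250,195:285],None,fx=5,fy=5,interpolation=2),cv2.copyMakeBorder(cv2.resize(w,(346,260)),0,190,0,0,0)]))"; python3 meas.py t6.png
```

```text
[183 219] [195 212] [188 190] [213 221] t6.png 0.19684083125147048
```

View pics/c6.png

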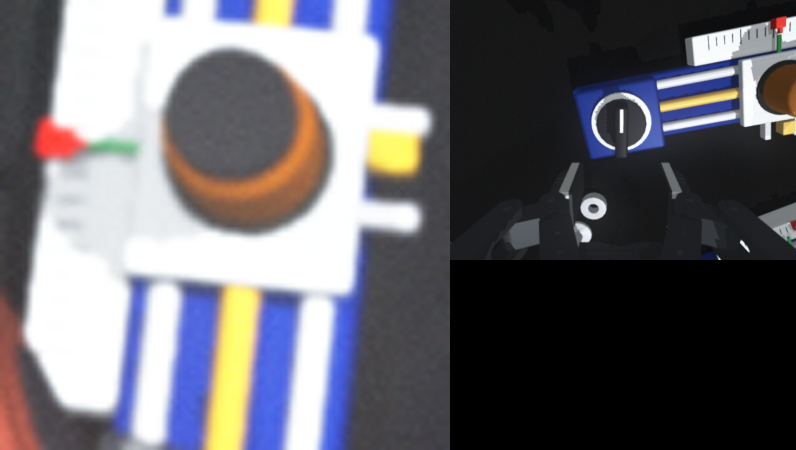

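The pointer at crop (88,147) is level with the mark tip at (82,144). The nut at (393,152) sits against the far ear, and the gripper is clear of the knob.

```bash
python3 -c "
from cell import sign_off; print(sign_off())"
```

```text
the job is handed in; nothing more can be done
None
```

Done and handed in at about 11.5 s: the amber carriage was wound back about 21 mm past the red mark, then brought up anticlockwise until the pointer was level with the mark (measured within about 0.2 mm) with the play taken up, and the knob was released.

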